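# Square a bar into a leaf drill jig and shut the leaf

### The arm

A 6-joint arm with a two-finger parallel gripper is mounted at the origin on a cart in front of the work surface, level with it; the furniture and walls round the work are solid. World frame = base frame: x ahead of the robot, y to its left, z up, the work surface at z = 0. Lengths are in m, angles in rad, forces in N, time in s.
With the tool pointing down it reaches from about 0.35 to 0.85 m from the base axis. Payload 8.1 kg.
Tool frame: the origin (TCP) lies at the centre of the arm's flange, where the gripper is bolted on; the fingertips stand 186 mm ahead of it and the grasp point (between the pads) lies 167 mm ahead of it; z points along the fingers, y is the line along which they close (so a half turn about z gives the same grasp; the last joint's range is limited). The gripper opens to 93 mm and grips with 3 to 60 N. Pads are 15 mm wide; open, the fingers measure 128 mm over their backs; the gripper's body (75 mm by 188 mm) begins 65 mm behind the grasp point.
Start: joints at [-1.239, 0.13, 1.488, -0, 1.523, -0.085], TCP at [0.243, -0.549, 0.405] pointing down, gripper open.
Joint ranges: [-2.96, 2.96], [-0.89, 2.26], [0.02, 2.5], [-1.34, 4.48], [0, 2.73], [-2.66, 2.66]. Speed limits (rad/s): [2.39, 2.39, 2.79, 3.14, 3.14, 3.14].

### API

Orientations are given as a rotation vector (axis times angle).
In Python, from plant import read_state, read_camera, camera_params, robot gives the robot as it stands.
- The arm moves only by the tool carry_out, never from a script. Its argument "targets" is a list of rows, each an object of numbers: "hand": the opening in per cent of the stroke, from 0 (shut) to 100 (fully open); "x", "y", "z": the shift along the tool's x, y, z in m; "ax", "ay", "az": the turn, a rotation vector about the tool's x, y, z in rad. In form: [{"hand": .., "x": .., "y": .., "z": .., "ax": .., "ay": .., "az": ..}, ...]. A call has 1 to 8 rows; each row is the pose to reach, as a shift and turn from the pose commanded when the call began, along the tool's axes at that moment; what a row does not reach only later rows make up. A row lasts 1/8 s, in which the tool goes at most 62.5 mm and 10.7 degrees, less where a joint would pass 70% of its speed; a pose out of reach is approached as far as the arm can. A call with a gripper value outside its range is refused whole. The fingers move at their own pace and stop on an object; "newtons" is the grip in N (left out, the last holds). Time passes only in rows, so rows that repeat a pose let the fingers close. It gives the time, the measured TCP pose, the force, the opening and the grip force at its end, in the units of the state.
- read_state(): the state, without advancing time (a new reading comes with each control period).
- read_camera(name): name is "scene" or "top" or "wrist"; returns (picture, depth): 384x512x3 uint8, blue, green, red; 384x512 float32, m along the optical axis (not along the pixel's ray), 0 where there is no reading.
- camera_params(name): a dict with "fx", "fy", "cx", "cy" (pixels), "position" and "rotation" of the camera in the world. Camera axes: x right, y up, looking along -z (the intrinsics and any distortion apply to the point x, -y, -z); pixel columns grow to the right and rows downward; lengths in m; the calibration is good to about 2 mm. The wrist camera is an equidistant fisheye: a pixel r from the principal point sees the ray r / f radians off the axis. A picture is of the moment at which its call begins: read the wrist's pose just before it. camera_params takes no time and is no camera call; for the wrist camera it gives the pose at the moment of the call.
- robot.close_job(): hands the job in; it is judged then, once.
The state is a dict: "t": time; "q": joint angles; "dq": joint speeds; "joint_torque": joint torques, N m; "tool_pos": TCP position; "orientation": TCP orientation; "force": force on the tool from outside, world axes, zero at the start; "wrist_torque": the same for the moment, N m; "opening": finger opening in m; "gripper_force": force on a finger pad.
Only numpy, scipy, OpenCV 4.12 (cv2) and the standard library are available. Lean on these libraries where they do the work, as an engineer would, in place of code of your own. Each camera call takes 0.05 s, during which the arm holds its last target. There are 200 camera calls.

### The job

An aluminium bar lies askew on the plate of the leaf drill jig. Push it over until it lies flush along the long steel fence and slide it along the fence, undrilled end leading, until that end butts against the end stop; only then swing the blue leaf with the drill bushes down over it until the leaf is fully shut. Leave the brush and the brass drift lying round the jig where they are.

Things in the scene. Friction and masses are not known exactly. Their poses are not given: they have to be found in the camera images.
- jig: Leaf drill jig bolted to the bench: dark steel plate 165 x 255 x 12 mm, place and angle vary. Origin on the plate's underside (plate spans x -80..85, y -130..125 mm about it), x toward the fence, y along the fence toward the end stop, z up; plate top at z = 12 mm. The bar in its final place has its origin at x = 20, y = 20, z = 12 mm in this frame.
- fence (a point): Bright steel fence behind the bar's place: middle of the face the bar must lie against, at x = 40, y = -5, z = 20 mm in the jig's frame. Face looks to the jig's -x, runs from y = -110 to 100 mm; the fence is 14 mm thick, its top at z = 28 mm, 1 mm above the bar's.
- end_stop (a point): Bright steel end stop square to the fence: middle of the face the bar's end must meet, at x = 23, y = 100, z = 21 mm in the jig's frame. Face looks to the jig's -y; from x = 0 to 46 mm, top at z = 30 mm, 14 mm thick.
- leaf_rest (a point): Top of the small steel rest block that carries the shut leaf, at x = -11, y = 68, z = 29 mm in the jig's frame; 12 x 28 mm, 17 mm high on the plate. The bar slides in between it and the fence with 5 mm to spare.
- bar: Aluminium flat bar 40 x 160 x 15 mm, about 0.26 kg, loose, flat on the jig's plate. Origin at the centre of its underside, y along its length toward the undrilled end, z up; two drilled holes in its -y half. It starts 32 to 50 mm short of its place in the jig's x and 50 to 73 mm short in y, up to 20 degrees askew either way.
- bar_blank_end (a point): Centre of the bar's undrilled end face, 80 mm from the bar's origin along its +y and 7.5 mm above its underside; this face butts on the end stop.
- leaf (a joint): Hinge of the blue leaf, rad: 0 = fully shut (level, on its rest, 2 mm above the bar in place); starts at 1.7 to 1.95, standing open and leaning back behind the fence; limit 2.1. About 0.15 N m of hinge friction: it stays wherever it is left.
- leaf_hinge (a point): Middle of the leaf's hinge axis, at x = 66, y = 68, z = 34 mm in the jig's frame, axis along the jig's y; dark lugs either side up to z = 44 mm. Leaf: plate 10 mm thick centred on the axis plane, 56 mm wide along y, 82 mm long from the axis, with a tongue 26 mm wide on to 118 mm; 0.2 kg. Shut, it reaches toward the jig's -x.
- leaf_tab (a point): On the upper (outer) face of the leaf's tongue, 105 mm from the hinge axis: push here to swing the leaf. With the leaf open it is high up and faces away from the bar. Two steel drill bushes stand 4 mm proud of the same face, 46 mm from the axis.
- swarf_brush: Bystander: turquoise hand brush lying on the bench between the jig and the bench's left front corner, 30 x 85 x 55 mm, origin under its centre.
- brass_drift: Bystander: brass drift, a thick yellow rod 23 x 102 x 23 mm, lying on the bench behind and to the right of the jig, origin under its centre.

How it is judged:
By the outcome, as a careful person would: the job done as asked, in the order asked, and still so for the second after the job is handed in, with the robot touching nothing.
It also fails if it takes over 69 s, if anything falls off the work surface, if the arm or the gripper's body presses on something with over 40 N, if the wrist force passes 120 N, or if a joint passes its speed limit or range.

## Working session

There is one attempt and no reset: what is moved stays moved. The work goes in short steps, Python scripts to look and compute and a tool call to move; the robot and the scene stay as the last step left them, time stands still between calls to the robot, and variables do not carry over. Pictures are saved under pics/ and viewed, at most 10 in all, crops included, and the job is handed in when it is done.

Besides the shell and the picture viewer there is one more tool, called after "Request:" as name(argument=value, ...) on one line, values as JSON. carry_out: Moves the arm, as the interface text tells. Its arguments: {"type":"object","properties":{"targets":{"type":"array","items":{"type":"object","properties":{"hand":{"type":"number"},"x":{"type":"number"},"y":{"type":"number"},"z":{"type":"number"},"ax":{"type":"number"},"ay":{"type":"number"},"az":{"type":"number"}}}},"newtons":{"type":"number"}},"required":["targets"]}

```bash
ls; mkdir -p pics; cat > h.py <<'E'
import numpy as np, cv2
from scipy.spatial.transform import Rotation as R
from plant import read_state, read_camera, camera_params, robot
def cam(name):
    p=camera_params(name); im,d=read_camera(name); return im,d,p
def rot(p):
    r=np.array(p["rotation"],float)
    return r if r.shape==(3,3) else (R.from_rotvec(r).as_matrix() if r.size==3 else R.from_quat(r).as_matrix())
def px(p,u,v,depth):
    c=np.array([(u-p["cx"])/p["fx"],-(v-p["cy"])/p["fy"],-1])*depth
    return rot(p)@c+np.array(p["position"])
def pxz(p,u,v,z):
    c=rot(p)@np.array([(u-p["cx"])/p["fx"],-(v-p["cy"])/p["fy"],-1]); o=np.array(p["position"])
    return o+c*(z-o[2])/c[2]
E
python3 - <<'E'
from h import *
for n in("top","scene"):
    im,d,p=cam(n); cv2.imwrite(f"pics/{n}0.png",im); np.savez(f"{n}0.npz",im=im,d=d); print(n,p)
s=read_state(); print(s)
E
```

```text
pics
top {'fx': 360.99154666600907, 'fy': 360.99154666600907, 'cx': 255.04908235689132, 'cy': 186.43376887054848, 'position': array([ 0.46454129, -0.22231583,  0.91958754]), 'rotation': array([ 0.04240183, -0.05900914, -1.5462655 ])}
scene {'fx': 454.1688572547669, 'fy': 454.1688572547669, 'cx': 261.64161102446707, 'cy': 190.39667174289295, 'position': array([0.0964319 , 0.53980791, 0.53720239]), 'rotation': array([ 0.36670356, -1.34713861, -2.30752434])}
{'t': 0.1, 'q': array([-1.23938858e+00,  1.31070928e-01,  1.48914943e+00,  1.46062969e-05,
        1.52299209e+00, -8.54182860e-02]), 'dq': array([-0.00193526, -0.00070752, -0.00310623,  0.00141017, -0.00148886,
        0.00060724]), 'joint_torque': array([ 1.18586882e-03, -5.61339426e+01, -4.93095803e+01,  7.70486752e-02,
        2.91348877e-02, -8.76347144e-05]), 'tool_pos': array([ 0.24286394, -0.54843193,  0.40381239]), 'orientation': array([-3.07203587e+00, -6.49685068e-01,  2.89263727e-04]), 'force': array([ 0.31863045, -0.02616951, -0.25932839]), 'wrist_torque': array([ 5.87990507e-05,  1.47913081e-02, -2.02756018e-02]), 'gripper_force': 0.0, 'opening': 0.09300825196877363}
```

```bash
python3 - <<'E'
import cv2
a=cv2.imread("pics/top0.png");cv2.imwrite("pics/top0b.png",cv2.resize(a,(768,576),interpolation=cv2.INTER_CUBIC))
E
```

```text
(no output)
```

View pics/top0b.png

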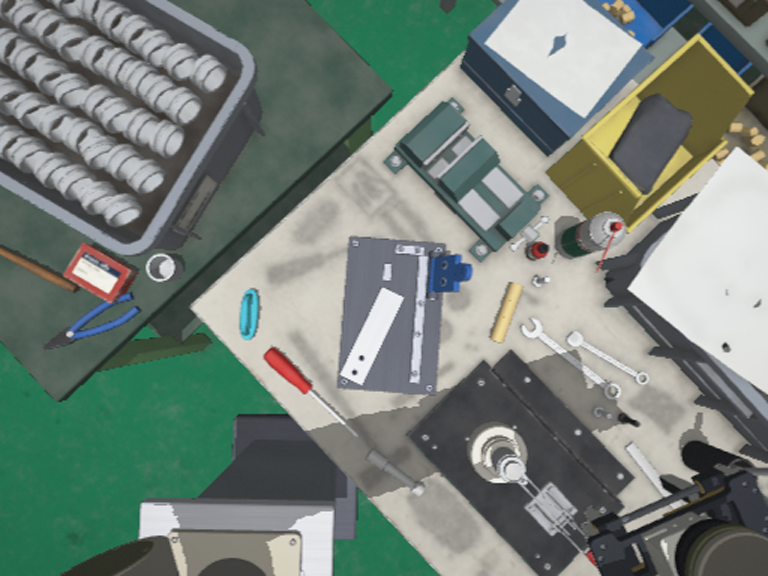

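View pics/scene0.png

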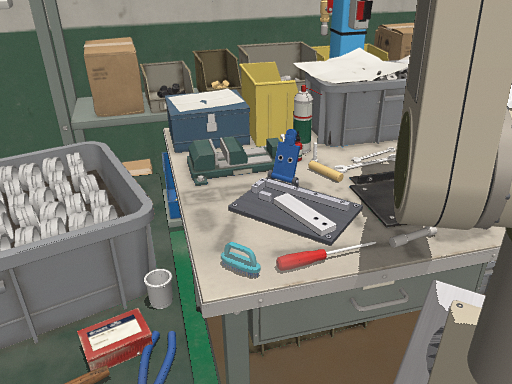

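The jig lies at about (390,315) in the enlarged top view, with the fence to the right and the end stop at the top. The bar is tilted clockwise with its holes at the bottom. The brush is at (250,314), the drift at (506,312) and the leaf at (450,272). Next I'll take a closer crop.

```bash
python3 - <<'E'
import cv2
a=cv2.imread("pics/top0.png")[150:270,215:325];cv2.imwrite("pics/c1.png",cv2.resize(a,None,fx=5,fy=5,interpolation=cv2.INTER_CUBIC))
E
```

```text
(no output)
```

View pics/c1.png

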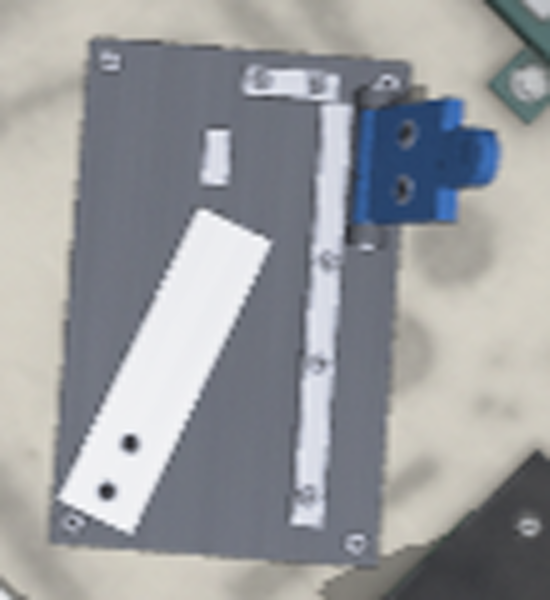

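```bash
cat >> h.py <<'E'
def fit(model,meas):  # 2D rigid: meas = R model + t
    m0,w0=model.mean(0),meas.mean(0); A=(meas-w0).T@(model-m0); U,_,V=np.linalg.svd(A)
    Q=U@np.diag([1,np.linalg.det(U@V)])@V; t=w0-Q@m0
    return Q,t,np.arctan2(Q[1,0],Q[0,0]),(meas-(model@Q.T+t))
E
python3 - <<'E'
from h import *
p=camera_params("top"); d=np.load("top0.npz")["d"]
f=lambda c,z:np.array([pxz(p,(u+.5)/5-.5+215,(v+.5)/5-.5+150,z)[:2] for u,v in c])
pl=f([(90,38),(411,62),(375,566),(52,543)],.012)
Q,t,a,e=fit(np.array([(-80,125),(85,125),(85,-130),(-80,-130)])/1e3,pl); print("jig",t,np.degrees(a),e*1e3)
b=f([(202,208),(272,242),(133,534),(60,497)],.027)
Qb,tb,ab,eb=fit(np.array([(-20,80),(20,80),(20,-80),(-20,-80)])/1e3,b); print("bar",tb,np.degrees(ab),eb*1e3)
print("bar in jig",(Q.T@(tb-t))*1e3,np.degrees(ab-a)); print("corners",((b-t)@Q)*1e3)
rest=f([(204,129),(231,129),(227,186),(200,186)],.029); print("rest",((rest-t)@Q)*1e3)
fe=f([(322,105),(351,105),(320,527),(291,524)],.028); print("fence",((fe-t)@Q)*1e3)
for q in [(150,400),(100,250),(335,200),(440,170),(480,155)]:
    u,v=(q[0]+.5)/5-.5+215,(q[1]+.5)/5-.5+150; P=px(p,u,v,d[int(round(v)),int(round(u))]); print(q,P,(Q.T@(P[:2]-t))*1e3)
np.savez("jig.npz",Q=Q,t=t,a=a)
s=read_state(); Rt=R.from_rotvec(s["orientation"]).as_matrix(); print(Rt)
E
```

```text
jig [ 0.46829043 -0.24531643] -92.88626772781578 [[-0.89097829 -0.9861725 ]
 [-0.73031277  0.93942673]
 [ 1.07581993  1.97495546]
 [ 0.54547114 -1.9282097 ]]
bar [ 0.4307773  -0.21597636] -114.53219115817386 [[-1.13599609 -0.26290089]
 [-0.53021335  1.10268818]
 [ 0.57007254 -0.32017404]
 [ 1.09613691 -0.51961325]]
bar in jig [-27.41392139 -38.9429168 ] -21.64592343035808
corners [[ -16.17420201   41.67164984]
 [  19.61068311   27.45311526]
 [ -38.04280924 -120.0933292 ]
 [ -75.04935744 -104.80310312]]
rest [[-18.09595523  80.72393838]
 [ -4.75280016  81.72682687]
 [ -4.66422809  53.35095427]
 [-17.97978658  52.3549787 ]]
fence [[  39.48980996   97.15394943]
 [  53.87133328   98.23708994]
 [  52.95557336 -109.95877935]
 [  38.68939487 -109.53822834]]
(150, 400) [ 0.41564313 -0.20793519  0.02733159] [-34.68283488 -54.46279011]
(100, 250) [ 0.48914436 -0.18067035  0.01188418] [-65.61413949  17.57232447]
(335, 200) [ 0.51613373 -0.29686469  0.02961041] [49.07378884 50.37825171]
(440, 170) [ 0.5260864  -0.33708076  0.11082727] [88.73769882 62.3433156 ]
(480, 155) [ 0.53043976 -0.3494978   0.14444723] [100.9197744   67.31639496]
[[ 9.14378882e-01  4.04859230e-01 -5.13243656e-04]
 [ 4.04859527e-01 -9.14377604e-01  1.53639955e-03]
 [ 1.52727035e-04 -1.61264289e-03 -9.99998688e-01]]
```

The jig and bar fit the given sizes: fence and rest come out within 1–2 mm, and the bar is at jig (-27,-39) mm, about -21°. Before moving I'll check clear heights and work out the first move.

```bash
cat >> h.py <<'E'
try:
    J=np.load("jig.npz"); JQ,Jt,Ja=J["Q"],J["t"],float(J["a"])
except Exception: pass
def status():
    s=read_state(); Rt=R.from_rotvec(s["orientation"]).as_matrix(); P=s["tool_pos"]
    j=JQ.T@(P[:2]-Jt)*1e3
    print("t %.2f jig tool %s tip z %.1f yaw err %.2f deg F(jig) %s Fz %.1f open %.3f"%(s["t"],j.round(1),(P[2]-.186)*1e3,np.degrees((np.arctan2(Rt[1,1],Rt[0,1])-(Ja+np.pi/2)+np.pi)%(2*np.pi)-np.pi),(JQ.T@s["force"][:2]).round(1),s["force"][2],s["opening"]))
    return s,Rt
def go(jx,jy,tip):  # tool-frame shift to reach the jig-frame point (mm)
    s,Rt=status(); w=np.r_[Jt+JQ@(np.array([jx,jy])/1e3),tip/1e3+.186]
    print("shift",(Rt.T@(w-s["tool_pos"])).round(4))
E
python3 - <<'E'
from h import *
p=camera_params("top"); d=np.load("top0.npz")["d"]
v,u=np.mgrid[:384,:512]; c=np.stack([(u-p["cx"])/p["fx"],-(v-p["cy"])/p["fy"],-np.ones(u.shape)],-1)*d[...,None]
W=c@rot(p).T+np.array(p["position"]); W=W[d>0]
a,b=np.array([.243,-.548]),np.array([.434,-.148])
L=b-a; n=np.linalg.norm(L); s=(W[:,:2]-a)@L/n; o=(W[:,:2]-a)@np.array([-L[1],L[0]])/n
for k in np.arange(.1,n+.1,.05):
    m=(s>k)&(s<k+.05)&(abs(o)<.13); print(k.round(2),W[m,2].max().round(3) if m.any() else None)
j=(W[:,:2]-Jt)@JQ*1e3
m=(abs(j[:,0]-125)<60)&(abs(j[:,1]-68)<115); print("behind leaf max z",W[m,2].max()); m&=abs(j[:,1]-68)>35; print("w/o leaf",W[m,2].max())
m=(abs(j[:,1]-67)<10)&(j[:,0]>58)&(j[:,0]<130)&(W[:,2]>.05); print(np.c_[j[m],W[m,2]*1e3].round(0))
go(-95,-39,80); go(-95,-39,17)
E
```

```text
0.1 0.143
0.15 0.052
0.2 0.021
0.25 0.032
0.3 0.045
0.35 0.032
0.4 0.033
0.45 0.031
0.5 0.032
behind leaf max z 0.14677150945131123
w/o leaf 0.06275361699610293
[[ 90.  77. 116.]
 [ 93.  76. 124.]
 [ 95.  76. 128.]
 [ 97.  76. 131.]
 [ 98.  76. 137.]
 [ 99.  75. 142.]
 [102.  75. 142.]
 [104.  75. 143.]
 [106.  76. 142.]
 [108.  76. 141.]
 [ 77.  77.  79.]
 [ 79.  77.  84.]
 [ 80.  76.  87.]
 [ 82.  76.  92.]
 [ 84.  76.  94.]
 [ 86.  76. 102.]
 [ 87.  75. 106.]
 [ 89.  75. 110.]
 [ 90.  75. 116.]
 [ 92.  75. 119.]
 [ 93.  74. 126.]
 [ 95.  74. 129.]
 [ 99.  74. 135.]
 [100.  73. 142.]
 [102.  73. 143.]
 [104.  73. 144.]
 [106.  73. 144.]
 [109.  74. 141.]
 [ 68.  76.  53.]
 [ 70.  76.  56.]
 [ 72.  76.  63.]
 [ 74.  75.  69.]
 [ 76.  75.  71.]
 [ 77.  74.  81.]
 [ 79.  75.  81.]
 [ 80.  74.  88.]
 [ 82.  74.  93.]
 [ 84.  74.  97.]
 [ 86.  73. 103.]
 [ 87.  73. 106.]
 [ 89.  73. 111.]
 [ 91.  72. 115.]
 [ 92.  72. 121.]
 [ 94.  72. 124.]
 [ 96.  72. 127.]
 [ 97.  71. 133.]
 [ 98.  71. 137.]
 [100.  71. 142.]
 [102.  71. 144.]
 [104.  71. 145.]
 [106.  71. 145.]
 [108.  71. 143.]
 [1
[... 2403 characters left out ...]
104.]
 [ 88.  59. 106.]
 [ 89.  59. 115.]
 [ 91.  59. 117.]
 [ 93.  59. 122.]
 [ 95.  59. 122.]
 [ 96.  58. 129.]
 [ 98.  58. 133.]
 [ 99.  58. 136.]
 [101.  58. 141.]
 [103.  58. 143.]
 [105.  58. 141.]
 [107.  59. 140.]
 [ 69.  59.  54.]
 [ 71.  59.  61.]
 [ 73.  59.  65.]
 [ 74.  59.  70.]
 [ 76.  58.  81.]
 [ 78.  58.  83.]
 [ 80.  58.  86.]
 [ 82.  58.  89.]
 [ 83.  58.  95.]
 [ 85.  57.  98.]
 [ 87.  57. 102.]
 [ 88.  57. 106.]]
t 0.10 jig tool [ 314.1 -209.9] tip z 217.8 yaw err -63.23 deg F(jig) [0.  0.3] Fz -0.3 open 0.093
shift [ 0.3368 -0.2881  0.1383]
t 0.10 jig tool [ 314.1 -209.9] tip z 217.8 yaw err -63.23 deg F(jig) [0.  0.3] Fz -0.3 open 0.093
shift [ 0.3368 -0.288   0.2013]
```

Request:
carry_out(targets=[{"hand": 100, "x": 0.04, "y": -0.035, "z": 0.0, "az": -0.13}, {"hand": 100, "x": 0.085, "y": -0.073, "z": 0.0, "az": -0.28}, {"hand": 100, "x": 0.13, "y": -0.11, "z": 0.01, "az": -0.43}, {"hand": 100, "x": 0.175, "y": -0.15, "z": 0.03, "az": -0.58}, {"hand": 100, "x": 0.22, "y": -0.188, "z": 0.05, "az": -0.73}, {"hand": 100, "x": 0.265, "y": -0.226, "z": 0.07, "az": -0.88}, {"hand": 100, "x": 0.305, "y": -0.26, "z": 0.09, "az": -1.0}, {"hand": 100, "x": 0.337, "y": -0.288, "z": 0.11, "az": -1.103}])

```text
schema error: expected keys hand, x, y, z, ax, ay, az
```

```bash
python3 -c "
from h import *
go(-95,-39,17)"
```

```text
t 0.10 jig tool [ 314.1 -209.9] tip z 217.8 yaw err -63.23 deg F(jig) [0.  0.3] Fz -0.3 open 0.093
shift [ 0.3368 -0.288   0.2013]
```

Request:
carry_out(targets=[{"hand": 100, "x": 0.04, "y": -0.035, "z": 0.0, "ax": 0, "ay": 0, "az": -0.13}, {"hand": 100, "x": 0.085, "y": -0.073, "z": 0.0, "ax": 0, "ay": 0, "az": -0.28}, {"hand": 100, "x": 0.13, "y": -0.11, "z": 0.01, "ax": 0, "ay": 0, "az": -0.43}, {"hand": 100, "x": 0.175, "y": -0.15, "z": 0.03, "ax": 0, "ay": 0, "az": -0.58}, {"hand": 100, "x": 0.22, "y": -0.188, "z": 0.05, "ax": 0, "ay": 0, "az": -0.73}, {"hand": 100, "x": 0.265, "y": -0.226, "z": 0.07, "ax": 0, "ay": 0, "az": -0.88}, {"hand": 100, "x": 0.305, "y": -0.26, "z": 0.09, "ax": 0, "ay": 0, "az": -1.0}, {"hand": 100, "x": 0.337, "y": -0.288, "z": 0.11, "ax": 0, "ay": 0, "az": -1.103}])

```text
t: 1.1
tool_pos: [0.4348, -0.1468, 0.2939]
orientation: [-2.272, -2.169, -0.0]
force: [-0.1, -0.4, 0.4]
opening: 0.0929
gripper_force: 0.0
```

```bash
python3 -c "
from h import *
go(-95,-39,17)"
```

```text
t 1.10 jig tool [-96.7 -38.4] tip z 107.9 yaw err 0.23 deg F(jig) [ 0.4 -0.1] Fz 0.4 open 0.093
shift [-0.0017 -0.0006  0.0909]
```

Request:
carry_out(targets=[{"hand": 100, "x": 0, "y": 0, "z": 0.05, "ax": 0, "ay": 0, "az": 0}, {"hand": 100, "x": 0, "y": 0, "z": 0.085, "ax": 0, "ay": 0, "az": 0}, {"hand": 100, "x": 0, "y": 0, "z": 0.091, "ax": 0, "ay": 0, "az": 0}, {"hand": 100, "x": -0.01, "y": 0, "z": 0.091, "ax": 0, "ay": 0, "az": 0}, {"hand": 100, "x": -0.02, "y": 0, "z": 0.091, "ax": 0, "ay": 0, "az": 0}, {"hand": 100, "x": -0.03, "y": 0, "z": 0.091, "ax": 0, "ay": 0, "az": 0}, {"hand": 100, "x": -0.04, "y": 0, "z": 0.091, "ax": 0, "ay": 0, "az": 0}, {"hand": 100, "x": -0.05, "y": 0, "z": 0.091, "ax": 0, "ay": 0, "az": 0}])

```text
t: 2.1
tool_pos: [0.4319, -0.1997, 0.2041]
orientation: [2.277, 2.163, 0.0]
force: [-0.4, 1.5, 0.2]
opening: 0.0932
gripper_force: 0.7
```

```bash
python3 -c "
from h import *
status()"
```

```text
t 2.10 jig tool [-43.7 -38.6] tip z 18.1 yaw err -0.06 deg F(jig) [-1.4 -0.4] Fz 0.2 open 0.093
```

Request:
carry_out(targets=[{"hand": 100, "x": -0.007, "y": 0, "z": 0, "ax": 0, "ay": 0, "az": 0}, {"hand": 100, "x": -0.014, "y": 0, "z": 0, "ax": 0, "ay": 0, "az": 0}, {"hand": 100, "x": -0.02, "y": 0, "z": 0, "ax": 0, "ay": 0, "az": 0}, {"hand": 100, "x": -0.025, "y": 0, "z": 0, "ax": 0, "ay": 0, "az": 0}, {"hand": 100, "x": -0.03, "y": 0, "z": 0, "ax": 0, "ay": 0, "az": 0}])

```text
t: 2.72
tool_pos: [0.4304, -0.2289, 0.2037]
orientation: [-2.277, -2.164, -0.0]
force: [0.1, 3.2, 2.0]
opening: 0.0933
gripper_force: 1.5
```

```bash
python3 -c "
from h import *
status()
im,d,p=cam('top'); cv2.imwrite('pics/top1.png',cv2.resize(im[140:280,195:325],None,fx=4,fy=4,interpolation=cv2.INTER_CUBIC))
"
```

```text
t 2.73 jig tool [-14.5 -38.7] tip z 17.7 yaw err -0.02 deg F(jig) [-3.2 -0. ] Fz 2.0 open 0.093
```

View pics/top1.png

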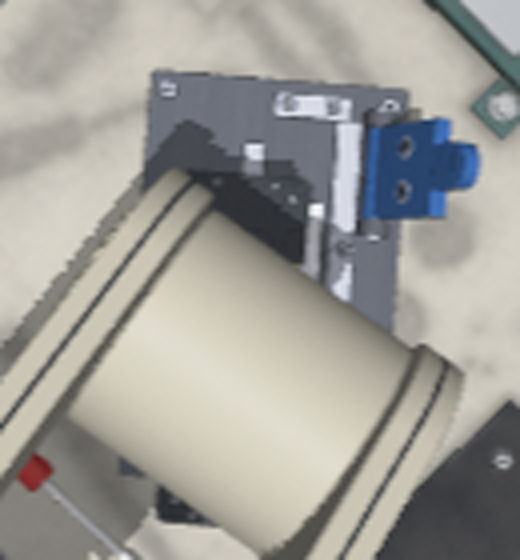

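The arm hides most of the bar. Only its leading right corner shows, at about (316,210) by the fence. I'll go on by force.

Request:
carry_out(targets=[{"hand": 100, "x": -0.002, "y": 0, "z": 0, "ax": 0, "ay": 0, "az": 0}, {"hand": 100, "x": -0.004, "y": 0, "z": 0, "ax": 0, "ay": 0, "az": 0}, {"hand": 100, "x": -0.005, "y": 0, "z": 0, "ax": 0, "ay": 0, "az": 0}])

```text
t: 3.15
tool_pos: [0.4301, -0.2338, 0.2037]
orientation: [-2.277, -2.164, 0.0]
force: [-0.1, 2.4, 1.5]
opening: 0.0929
gripper_force: 1.3
```

```bash
python3 -c "
from h import *
status()"
```

```text
t 3.15 jig tool [ -9.6 -38.7] tip z 17.7 yaw err -0.03 deg F(jig) [-2.4 -0.3] Fz 1.5 open 0.093
```

Request:
carry_out(targets=[{"hand": 100, "x": -0.001, "y": 0, "z": 0, "ax": 0, "ay": 0, "az": 0}, {"hand": 100, "x": -0.002, "y": 0, "z": 0, "ax": 0, "ay": 0, "az": 0}, {"hand": 100, "x": -0.003, "y": 0, "z": 0, "ax": 0, "ay": 0, "az": 0}])

```text
t: 3.52
tool_pos: [0.4301, -0.2357, 0.2037]
orientation: [-2.276, -2.162, -0.003]
force: [0.9, 13.4, 7.4]
opening: 0.093
gripper_force: 6.9
```

```bash
python3 -c "
from h import *
status()"
```

```text
t 3.52 jig tool [ -7.7 -38.6] tip z 17.7 yaw err -0.07 deg F(jig) [-13.5   0.2] Fz 7.4 open 0.093
```

The force rose to 13 N at tool x = -7.7, which is exactly where the bar should be flush. Now I'll retreat, close the hand and go behind the drilled end.

Request:
carry_out(targets=[{"hand": 100, "x": 0.015, "y": 0, "z": 0, "ax": 0, "ay": 0, "az": 0}, {"hand": 100, "x": 0.015, "y": 0, "z": -0.04, "ax": 0, "ay": 0, "az": 0}, {"hand": 0, "x": 0.0, "y": -0.04, "z": -0.045, "ax": 0, "ay": 0, "az": 0}, {"hand": 0, "x": -0.015, "y": -0.08, "z": -0.045, "ax": 0, "ay": 0, "az": 0}, {"hand": 0, "x": -0.0265, "y": -0.115, "z": -0.045, "ax": 0, "ay": 0, "az": 0}, {"hand": 0, "x": -0.0265, "y": -0.118, "z": -0.045, "ax": 0, "ay": 0, "az": 0}, {"hand": 0, "x": -0.0265, "y": -0.118, "z": -0.045, "ax": 0, "ay": 0, "az": 0}, {"hand": 0, "x": -0.0265, "y": -0.118, "z": -0.045, "ax": 0, "ay": 0, "az": 0}])

```text
t: 4.53
tool_pos: [0.3115, -0.257, 0.2489]
orientation: [2.276, 2.165, 0.0]
force: [-0.0, 0.3, -0.6]
opening: 0.0377
gripper_force: 0.0
```

```bash
python3 -c "
from h import *
go(20,-150,17)
im,d,p=cam('top'); cv2.imwrite('pics/top2.png',cv2.resize(im[140:280,195:325],None,fx=4,fy=4,interpolation=cv2.INTER_CUBIC))
"
```

```text
t 4.53 jig tool [  19.5 -156. ] tip z 62.9 yaw err 0.01 deg F(jig) [-0.3 -0. ] Fz -0.6 open 0.038
shift [-0.0004  0.0059  0.0459]
```

View pics/top2.png

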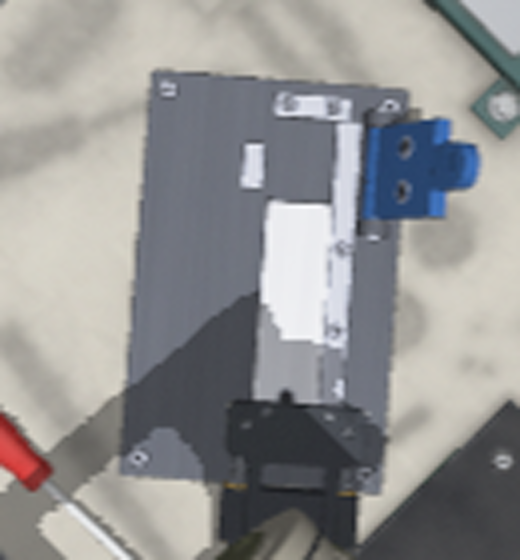

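The bar lies flush on the fence, with its leading end at about (300,202), jig y ≈ 43. Next I'll lower and push it along the fence.

Request:
carry_out(targets=[{"hand": 0, "x": 0, "y": 0, "z": 0.0, "ax": 0, "ay": 0, "az": 0}, {"hand": 0, "x": 0, "y": 0, "z": 0.0, "ax": 0, "ay": 0, "az": 0}, {"hand": 0, "x": 0, "y": 0, "z": 0.015, "ax": 0, "ay": 0, "az": 0}, {"hand": 0, "x": 0, "y": 0, "z": 0.035, "ax": 0, "ay": 0, "az": 0}, {"hand": 0, "x": 0, "y": 0, "z": 0.046, "ax": 0, "ay": 0, "az": 0}, {"hand": 0, "x": 0, "y": 0.008, "z": 0.046, "ax": 0, "ay": 0, "az": 0}, {"hand": 0, "x": 0, "y": 0.016, "z": 0.046, "ax": 0, "ay": 0, "az": 0}, {"hand": 0, "x": 0, "y": 0.022, "z": 0.046, "ax": 0, "ay": 0, "az": 0}])

```text
t: 5.58
tool_pos: [0.3338, -0.2587, 0.2035]
orientation: [2.276, 2.163, 0.0]
force: [-0.5, 0.7, 0.2]
opening: 0.0003
gripper_force: 0.0
```

Request:
carry_out(targets=[{"hand": 0, "x": 0, "y": 0.006, "z": 0.0, "ax": 0, "ay": 0, "az": 0}, {"hand": 0, "x": 0, "y": 0.012, "z": 0.0, "ax": 0, "ay": 0, "az": 0}, {"hand": 0, "x": 0, "y": 0.018, "z": 0, "ax": 0, "ay": 0, "az": 0}, {"hand": 0, "x": 0, "y": 0.023, "z": 0, "ax": 0, "ay": 0, "az": 0}, {"hand": 0, "x": 0, "y": 0.028, "z": 0, "ax": 0, "ay": 0, "az": 0}, {"hand": 0, "x": 0, "y": 0.033, "z": 0, "ax": 0, "ay": 0, "az": 0}, {"hand": 0, "x": 0, "y": 0.038, "z": 0, "ax": 0, "ay": 0, "az": 0}])

```text
t: 6.45
tool_pos: [0.371, -0.2603, 0.2027]
orientation: [-2.277, -2.164, 0.0]
force: [-2.9, -0.1, 3.1]
opening: 0.0002
gripper_force: 1.8
```

```bash
python3 -c "
from h import *
status()
im,d,p=cam('top'); cv2.imwrite('pics/top3.png',cv2.resize(im[140:280,195:325],None,fx=4,fy=4,interpolation=cv2.INTER_CUBIC))
"
```

```text
t 6.45 jig tool [ 19.8 -96.4] tip z 16.7 yaw err -0.04 deg F(jig) [ 0.2 -2.9] Fz 3.1 open 0.000
```

View pics/top3.png

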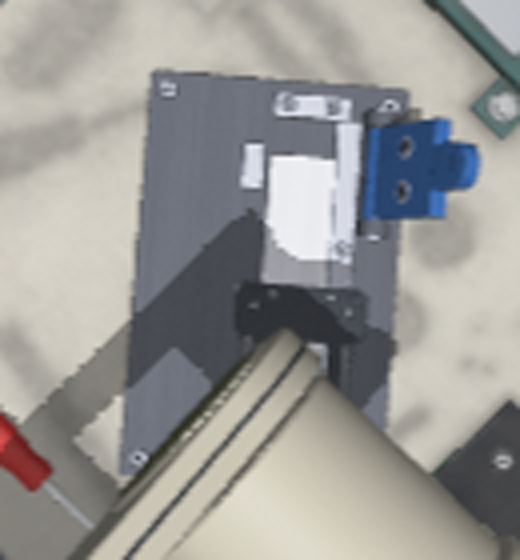

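The bar is between the rest and the fence, still flush, with its leading end at v≈155 and the stop face at v≈119, so about 20 mm is left.

Request:
carry_out(targets=[{"hand": 0, "x": 0, "y": 0.005, "z": 0.0, "ax": 0, "ay": 0, "az": 0}, {"hand": 0, "x": 0, "y": 0.01, "z": 0.0, "ax": 0, "ay": 0, "az": 0}, {"hand": 0, "x": 0, "y": 0.014, "z": 0, "ax": 0, "ay": 0, "az": 0}, {"hand": 0, "x": 0, "y": 0.016, "z": 0, "ax": 0, "ay": 0, "az": 0}, {"hand": 0, "x": 0, "y": 0.018, "z": 0, "ax": 0, "ay": 0, "az": 0}])

```text
t: 7.12
tool_pos: [0.3888, -0.2611, 0.2027]
orientation: [-2.277, -2.164, 0.0]
force: [-2.9, 0.2, 0.4]
opening: 0.0003
gripper_force: 1.0
```

Request:
carry_out(targets=[{"hand": 0, "x": 0, "y": 0.001, "z": 0.0, "ax": 0, "ay": 0, "az": 0}, {"hand": 0, "x": 0, "y": 0.002, "z": 0.0, "ax": 0, "ay": 0, "az": 0}])

```text
t: 7.38
tool_pos: [0.3907, -0.2612, 0.2027]
orientation: [-2.277, -2.164, 0.0]
force: [-1.5, 0.4, -0.2]
opening: 0.0008
gripper_force: 0.8
```

```bash
python3 -c "
from h import *
status()
"
```

```text
t 7.38 jig tool [ 19.8 -76.7] tip z 16.7 yaw err -0.03 deg F(jig) [-0.3 -1.6] Fz -0.2 open 0.001
```

Request:
carry_out(targets=[{"hand": 0, "x": 0, "y": 0.001, "z": 0.0, "ax": 0, "ay": 0, "az": 0}, {"hand": 0, "x": 0, "y": 0.002, "z": 0.0, "ax": 0, "ay": 0, "az": 0}])

```text
t: 7.62
tool_pos: [0.3927, -0.2614, 0.2027]
orientation: [2.277, 2.164, 0.0]
force: [-1.9, 0.4, -0.3]
opening: 0.0006
gripper_force: 0.7
```

```bash
python3 -c "
from h import *
status()
"
```

```text
t 7.62 jig tool [ 19.8 -74.7] tip z 16.7 yaw err -0.04 deg F(jig) [-0.3 -1.9] Fz -0.3 open 0.001
```

Request:
carry_out(targets=[{"hand": 0, "x": 0, "y": 0.001, "z": 0.0, "ax": 0, "ay": 0, "az": 0}, {"hand": 0, "x": 0, "y": 0.002, "z": 0.0, "ax": 0, "ay": 0, "az": 0}])

```text
t: 7.88
tool_pos: [0.3947, -0.2615, 0.2027]
orientation: [-2.277, -2.164, -0.0]
force: [-2.7, 0.8, -0.9]
opening: 0.0006
gripper_force: 1.4
```

```bash
python3 -c "
from h import *
status()
"
```

```text
t 7.88 jig tool [ 19.8 -72.6] tip z 16.7 yaw err -0.04 deg F(jig) [-0.7 -2.7] Fz -0.9 open 0.001
```

Request:
carry_out(targets=[{"hand": 0, "x": 0, "y": 0.001, "z": 0.0, "ax": 0, "ay": 0, "az": 0}, {"hand": 0, "x": 0, "y": 0.002, "z": 0.0, "ax": 0, "ay": 0, "az": 0}])

```text
t: 8.12
tool_pos: [0.3957, -0.2615, 0.2025]
orientation: [-2.275, -2.162, 0.003]
force: [-13.8, 0.3, 8.8]
opening: 0.0003
gripper_force: 7.1
```

```bash
python3 -c "
from h import *
status()
im,d,p=cam('top'); cv2.imwrite('pics/top4.png',cv2.resize(im[150:240,240:310],None,fx=6,fy=6,interpolation=cv2.INTER_CUBIC))
"
```

```text
t 8.12 jig tool [ 19.9 -71.7] tip z 16.5 yaw err -0.02 deg F(jig) [  0.4 -13.8] Fz 8.8 open 0.000
```

View pics/top4.png

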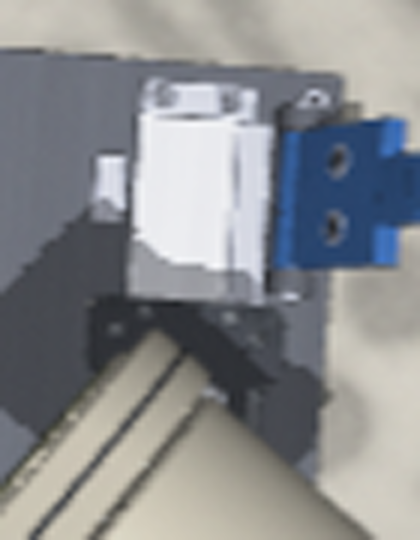

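The bar has butted: 14 N at the stop, with its end at the stop face at (190,115). There may be a hair of a gap at the fence near (233,160), so I'll re-seat the bar with a gentle two-finger push.

Request:
carry_out(targets=[{"hand": 0, "x": 0, "y": -0.01, "z": 0.0, "ax": 0, "ay": 0, "az": 0}, {"hand": 0, "x": 0, "y": -0.012, "z": -0.04, "ax": 0, "ay": 0, "az": 0}, {"hand": 75, "x": 0.03, "y": 0.02, "z": -0.05, "ax": 0, "ay": 0, "az": 0}, {"hand": 75, "x": 0.047, "y": 0.066, "z": -0.05, "ax": 0, "ay": 0, "az": 0}, {"hand": 75, "x": 0.047, "y": 0.066, "z": -0.05, "ax": 0, "ay": 0, "az": 0}, {"hand": 75, "x": 0.047, "y": 0.066, "z": -0.05, "ax": 0, "ay": 0, "az": 0}, {"hand": 75, "x": 0.047, "y": 0.066, "z": -0.05, "ax": 0, "ay": 0, "az": 0}, {"hand": 75, "x": 0.047, "y": 0.066, "z": -0.05, "ax": 0, "ay": 0, "az": 0}])

```text
t: 9.18
tool_pos: [0.4643, -0.2184, 0.2527]
orientation: [-2.278, -2.163, 0.0]
force: [0.5, -0.7, 0.1]
opening: 0.0559
gripper_force: 0.0
```

```bash
python3 -c "
from h import *
go(-27,-6,17); go(-8,-6,17)
"
```

```text
t 9.18 jig tool [-26.7  -5.3] tip z 66.7 yaw err -0.10 deg F(jig) [0.7 0.5] Fz 0.1 open 0.056
shift [ 0.0003 -0.0007  0.0497]
t 9.18 jig tool [-26.7  -5.3] tip z 66.7 yaw err -0.10 deg F(jig) [0.7 0.5] Fz 0.1 open 0.056
shift [-0.0187 -0.0006  0.0497]
```

Request:
carry_out(targets=[{"hand": 75, "x": 0, "y": 0, "z": 0.02, "ax": 0, "ay": 0, "az": 0}, {"hand": 75, "x": 0, "y": 0, "z": 0.04, "ax": 0, "ay": 0, "az": 0}, {"hand": 75, "x": 0, "y": 0, "z": 0.049, "ax": 0, "ay": 0, "az": 0}, {"hand": 75, "x": -0.007, "y": 0, "z": 0.049, "ax": 0, "ay": 0, "az": 0}, {"hand": 75, "x": -0.014, "y": 0, "z": 0.049, "ax": 0, "ay": 0, "az": 0}, {"hand": 75, "x": -0.017, "y": 0, "z": 0.049, "ax": 0, "ay": 0, "az": 0}, {"hand": 75, "x": -0.019, "y": 0, "z": 0.049, "ax": 0, "ay": 0, "az": 0}, {"hand": 75, "x": -0.02, "y": 0, "z": 0.049, "ax": 0, "ay": 0, "az": 0}])

```text
t: 10.18
tool_pos: [0.4644, -0.2373, 0.2044]
orientation: [-2.277, -2.163, -0.003]
force: [1.1, 10.7, 7.0]
opening: 0.0696
gripper_force: 5.3
```

```bash
python3 -c "
from h import *
status()
"
```

```text
t 10.18 jig tool [-7.8 -4.3] tip z 18.4 yaw err -0.05 deg F(jig) [-10.7   0.6] Fz 7.0 open 0.070
```

Request:
carry_out(targets=[{"hand": 75, "x": 0.015, "y": 0, "z": 0.0, "ax": 0, "ay": 0, "az": 0}, {"hand": 75, "x": 0.015, "y": 0, "z": -0.045, "ax": 0, "ay": 0, "az": 0}, {"hand": 0, "x": 0.0, "y": -0.04, "z": -0.05, "ax": 0, "ay": 0, "az": 0}, {"hand": 0, "x": -0.02, "y": -0.08, "z": -0.05, "ax": 0, "ay": 0, "az": 0}, {"hand": 0, "x": -0.027, "y": -0.095, "z": -0.05, "ax": 0, "ay": 0, "az": 0}, {"hand": 0, "x": -0.027, "y": -0.095, "z": -0.05, "ax": 0, "ay": 0, "az": 0}, {"hand": 0, "x": -0.027, "y": -0.095, "z": -0.05, "ax": 0, "ay": 0, "az": 0}, {"hand": 0, "x": -0.027, "y": -0.095, "z": -0.05, "ax": 0, "ay": 0, "az": 0}])

```text
t: 11.18
tool_pos: [0.3685, -0.2597, 0.2537]
orientation: [-2.276, -2.165, -0.0]
force: [-0.0, 0.1, -0.2]
opening: 0.014
gripper_force: 0.0
```

```bash
python3 -c "
from h import *
go(21,-72,17)
"
```

```text
t 11.18 jig tool [ 19.4 -98.9] tip z 67.7 yaw err 0.02 deg F(jig) [-0.1 -0. ] Fz -0.2 open 0.014
shift [-0.0016  0.0269  0.0507]
```

Request:
carry_out(targets=[{"hand": 0, "x": 0, "y": 0, "z": 0.01, "ax": 0, "ay": 0, "az": 0}, {"hand": 0, "x": -0.002, "y": 0, "z": 0.035, "ax": 0, "ay": 0, "az": 0}, {"hand": 0, "x": -0.002, "y": 0, "z": 0.05, "ax": 0, "ay": 0, "az": 0}, {"hand": 0, "x": -0.002, "y": 0.01, "z": 0.05, "ax": 0, "ay": 0, "az": 0}, {"hand": 0, "x": -0.002, "y": 0.02, "z": 0.05, "ax": 0, "ay": 0, "az": 0}, {"hand": 0, "x": -0.002, "y": 0.024, "z": 0.05, "ax": 0, "ay": 0, "az": 0}, {"hand": 0, "x": -0.002, "y": 0.026, "z": 0.05, "ax": 0, "ay": 0, "az": 0}, {"hand": 0, "x": -0.002, "y": 0.0275, "z": 0.05, "ax": 0, "ay": 0, "az": 0}])

```text
t: 12.18
tool_pos: [0.3952, -0.2635, 0.204]
orientation: [2.277, 2.164, -0.0]
force: [-4.0, -0.1, 1.3]
opening: 0.0007
gripper_force: 1.6
```

```bash
python3 -c "
from h import *
status()
"
```

```text
t 12.18 jig tool [ 21.9 -72.1] tip z 18.0 yaw err -0.03 deg F(jig) [ 0.3 -4. ] Fz 1.3 open 0.001
```

Request:
carry_out(targets=[{"hand": 0, "x": 0, "y": -0.01, "z": 0, "ax": 0, "ay": 0, "az": 0}, {"hand": 0, "x": 0, "y": -0.04, "z": -0.04, "ax": 0, "ay": 0, "az": 0}, {"hand": 0, "x": 0, "y": -0.08, "z": -0.08, "ax": 0, "ay": 0, "az": 0}, {"hand": 0, "x": 0, "y": -0.08, "z": -0.13, "ax": 0, "ay": 0, "az": 0}, {"hand": 0, "x": 0, "y": -0.08, "z": -0.14, "ax": 0, "ay": 0, "az": 0}])

```text
t: 12.8
tool_pos: [0.315, -0.2601, 0.3475]
orientation: [2.274, 2.158, -0.0]
force: [1.1, 0.5, -0.1]
opening: 0.0006
gripper_force: 0.0
```

```bash
python3 -c "
from h import *
go(150,68,160)
im,d,p=cam('top'); cv2.imwrite('pics/top5.png',cv2.resize(im[150:240,240:310],None,fx=6,fy=6,interpolation=cv2.INTER_CUBIC))
"
```

```text
t 12.80 jig tool [  22.5 -152.4] tip z 161.5 yaw err -0.10 deg F(jig) [-0.5  1.1] Fz -0.1 open 0.001
shift [-0.1271  0.2206  0.0032]
```

View pics/top5.png

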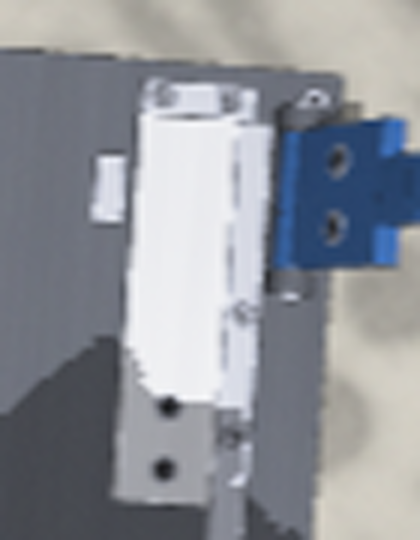

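The bar lies along the fence with its end on the stop face at (190,113). Now the leaf: I'll go behind it and get the arc numbers.

Request:
carry_out(targets=[{"hand": 0, "x": -0.045, "y": 0.02, "z": -0.01, "ax": 0, "ay": 0, "az": 0}, {"hand": 0, "x": -0.09, "y": 0.055, "z": -0.02, "ax": 0, "ay": 0, "az": 0}, {"hand": 0, "x": -0.127, "y": 0.1, "z": -0.02, "ax": 0, "ay": 0, "az": 0}, {"hand": 0, "x": -0.127, "y": 0.15, "z": -0.02, "ax": 0, "ay": 0, "az": 0}, {"hand": 0, "x": -0.127, "y": 0.2, "z": -0.01, "ax": 0, "ay": 0, "az": 0}, {"hand": 0, "x": -0.127, "y": 0.22, "z": 0.01, "ax": 0, "ay": 0, "az": 0}, {"hand": 0, "x": -0.127, "y": 0.22, "z": 0.03, "ax": 0, "ay": 0, "az": 0}, {"hand": 0, "x": -0.127, "y": 0.22, "z": 0.03, "ax": 0, "ay": 0, "az": 0}])

```text
t: 13.85
tool_pos: [0.5268, -0.3967, 0.3095]
orientation: [-2.272, -2.159, 0.001]
force: [-0.7, 0.3, -0.2]
opening: 0.0004
gripper_force: 0.0
```

```bash
python3 -c "
from h import *
s,Rt=status()
for th in [1.9,1.8,1.65,1.5,1.35,1.2,1.05,.9,.75,.6,.45,.3,.15,.05,0]:
    x=66-105*np.cos(th)+5*np.sin(th)+7.5; z=34+105*np.sin(th)+5*np.cos(th)
    w=np.r_[Jt+JQ@(np.array([x,68])/1e3),z/1e3+.186]
    print(th,x.round(0),z.round(0),(Rt.T@(w-s['tool_pos'])).round(4))
"
```

```text
t 13.85 jig tool [148.2  66. ] tip z 123.5 yaw err -0.04 deg F(jig) [-0.3 -0.7] Fz -0.2 open 0.000
1.9 112.0 132.0 [ 0.0361  0.0019 -0.0081]
1.8 102.0 135.0 [ 0.0461  0.0019 -0.0114]
1.65 87.0 138.0 [ 0.0615  0.0018 -0.0145]
1.5 71.0 139.0 [ 0.0772  0.0018 -0.0153]
1.35 55.0 138.0 [ 0.0929  0.0018 -0.0137]
1.2 40.0 134.0 [ 0.1082  0.0018 -0.0097]
1.05 26.0 128.0 [ 0.1227  0.0019 -0.0036]
0.9 12.0 119.0 [0.1361 0.0019 0.0047]
0.75 0.0 109.0 [0.1481 0.0019 0.0149]
0.6 -10.0 97.0 [0.1585 0.002  0.0267]
0.45 -19.0 84.0 [0.1669 0.0021 0.04  ]
0.3 -25.0 70.0 [0.1733 0.0021 0.0544]
0.15 -30.0 55.0 [0.1775 0.0022 0.0696]
0.05 -31.0 44.0 [0.179  0.0023 0.08  ]
0 -32.0 39.0 [0.1794 0.0023 0.0852]
```

Request:
carry_out(targets=[{"hand": 0, "x": 0.018, "y": 0.002, "z": -0.004, "ax": 0, "ay": 0, "az": 0}, {"hand": 0, "x": 0.036, "y": 0.002, "z": -0.008, "ax": 0, "ay": 0, "az": 0}, {"hand": 0, "x": 0.046, "y": 0.002, "z": -0.011, "ax": 0, "ay": 0, "az": 0}, {"hand": 0, "x": 0.0615, "y": 0.002, "z": -0.0145, "ax": 0, "ay": 0, "az": 0}, {"hand": 0, "x": 0.077, "y": 0.002, "z": -0.015, "ax": 0, "ay": 0, "az": 0}, {"hand": 0, "x": 0.093, "y": 0.002, "z": -0.0135, "ax": 0, "ay": 0, "az": 0}, {"hand": 0, "x": 0.108, "y": 0.002, "z": -0.0095, "ax": 0, "ay": 0, "az": 0}, {"hand": 0, "x": 0.1225, "y": 0.002, "z": -0.0035, "ax": 0, "ay": 0, "az": 0}])

```text
t: 14.85
tool_pos: [0.5368, -0.2741, 0.3169]
orientation: [2.277, 2.164, 0.0]
force: [1.2, -0.4, 0.2]
opening: 0.0002
gripper_force: 0.6
```

```bash
python3 -c "
from h import *
s,Rt=status()
for th in [1.05,.9,.75,.6,.45,.3,.2,.1,.05,0]:
    x=66-105*np.cos(th)+5*np.sin(th)+7.5; z=34+105*np.sin(th)+5*np.cos(th)
    w=np.r_[Jt+JQ@(np.array([x,68])/1e3),z/1e3+.186]
    print(th,x.round(0),z.round(0),(Rt.T@(w-s['tool_pos'])).round(4))
im,d,p=cam('scene'); cv2.imwrite('pics/sc1.png',cv2.resize(im[110:270,200:400],None,fx=3,fy=3))
"
```

```text
t 14.85 jig tool [25.3 69.9] tip z 130.9 yaw err -0.03 deg F(jig) [0.3 1.2] Fz 0.2 open 0.000
1.05 26.0 128.0 [-0.0003 -0.0019  0.0033]
0.9 12.0 119.0 [ 0.0132 -0.0019  0.0115]
0.75 0.0 109.0 [ 0.0252 -0.0019  0.0217]
0.6 -10.0 97.0 [ 0.0356 -0.0019  0.0335]
0.45 -19.0 84.0 [ 0.0442 -0.0019  0.0467]
0.3 -25.0 70.0 [ 0.0506 -0.0019  0.0611]
0.2 -28.0 60.0 [ 0.0537 -0.0019  0.0711]
0.1 -30.0 49.0 [ 0.0558 -0.0019  0.0814]
0.05 -31.0 44.0 [ 0.0564 -0.0019  0.0866]
0 -32.0 39.0 [ 0.0568 -0.0019  0.0919]
```

View pics/sc1.png

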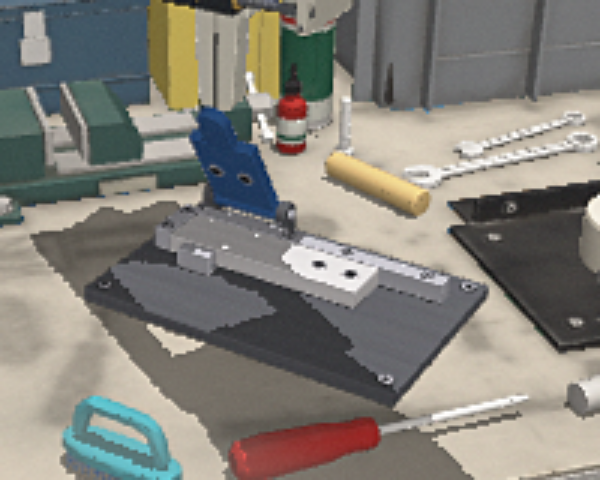

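The leaf at (235,160) now leans over toward the bar, with the fingers behind its tongue. The bar, brush and drift look fine, so I'll continue the arc.

Request:
carry_out(targets=[{"hand": 0, "x": 0.0, "y": -0.002, "z": 0.003, "ax": 0, "ay": 0, "az": 0}, {"hand": 0, "x": 0.013, "y": -0.002, "z": 0.0115, "ax": 0, "ay": 0, "az": 0}, {"hand": 0, "x": 0.025, "y": -0.002, "z": 0.0215, "ax": 0, "ay": 0, "az": 0}, {"hand": 0, "x": 0.0355, "y": -0.002, "z": 0.0335, "ax": 0, "ay": 0, "az": 0}, {"hand": 0, "x": 0.044, "y": -0.002, "z": 0.0465, "ax": 0, "ay": 0, "az": 0}, {"hand": 0, "x": 0.0505, "y": -0.002, "z": 0.061, "ax": 0, "ay": 0, "az": 0}, {"hand": 0, "x": 0.0535, "y": -0.002, "z": 0.071, "ax": 0, "ay": 0, "az": 0}, {"hand": 0, "x": 0.0555, "y": -0.002, "z": 0.08, "ax": 0, "ay": 0, "az": 0}])

```text
t: 15.9
tool_pos: [0.5374, -0.2195, 0.2364]
orientation: [-2.277, -2.164, 0.0]
force: [0.2, 0.9, 0.3]
opening: 0.0007
gripper_force: 0.3
```

Request:
carry_out(targets=[{"hand": 0, "x": 0.0005, "y": 0, "z": 0.004, "ax": 0, "ay": 0, "az": 0}, {"hand": 0, "x": 0.001, "y": 0, "z": 0.008, "ax": 0, "ay": 0, "az": 0}, {"hand": 0, "x": 0.001, "y": 0, "z": 0.01, "ax": 0, "ay": 0, "az": 0}, {"hand": 0, "x": 0.001, "y": 0, "z": 0.01, "ax": 0, "ay": 0, "az": 0}])

```text
t: 16.4
tool_pos: [0.5376, -0.2188, 0.2273]
orientation: [2.277, 2.164, 0.0]
force: [0.5, -1.1, 0.3]
opening: 0.0005
gripper_force: 0.0
```

```bash
python3 -c "
from h import *
status()"
```

```text
t 16.40 jig tool [-29.9  67.9] tip z 41.3 yaw err -0.04 deg F(jig) [1.  0.6] Fz 0.3 open 0.000
```

Request:
carry_out(targets=[{"hand": 0, "x": 0, "y": 0, "z": 0.001, "ax": 0, "ay": 0, "az": 0}, {"hand": 0, "x": 0, "y": 0, "z": 0.002, "ax": 0, "ay": 0, "az": 0}, {"hand": 0, "x": 0, "y": 0, "z": 0.002, "ax": 0, "ay": 0, "az": 0}])

```text
t: 16.77
tool_pos: [0.5377, -0.2188, 0.2254]
orientation: [2.277, 2.164, 0.0]
force: [-0.2, -1.1, 1.1]
opening: 0.0006
gripper_force: 0.4
```

Request:
carry_out(targets=[{"hand": 0, "x": 0, "y": 0, "z": 0.001, "ax": 0, "ay": 0, "az": 0}, {"hand": 0, "x": 0, "y": 0, "z": 0.001, "ax": 0, "ay": 0, "az": 0}])

```text
t: 17.02
tool_pos: [0.5377, -0.2188, 0.2253]
orientation: [2.277, 2.164, 0.0]
force: [-3.9, 1.9, 8.4]
opening: 0.0003
gripper_force: 4.3
```

```bash
python3 -c "
from h import *
status()"
```

```text
t 17.02 jig tool [-30.  68.] tip z 39.3 yaw err -0.03 deg F(jig) [-1.7 -4. ] Fz 8.4 open 0.000
```

Request:
carry_out(targets=[{"hand": 0, "x": 0, "y": 0, "z": 0.001, "ax": 0, "ay": 0, "az": 0}, {"hand": 0, "x": 0, "y": 0, "z": 0.001, "ax": 0, "ay": 0, "az": 0}])

```text
t: 17.27
tool_pos: [0.5378, -0.2188, 0.2251]
orientation: [2.277, 2.164, 0.0]
force: [-7.7, 3.6, 15.3]
opening: 0.0004
gripper_force: 8.0
```

Request:
carry_out(targets=[{"hand": 0, "x": 0, "y": 0, "z": -0.02, "ax": 0, "ay": 0, "az": 0}, {"hand": 0, "x": 0, "y": -0.0, "z": -0.08, "ax": 0, "ay": 0, "az": 0}, {"hand": 0, "x": 0.03, "y": -0.05, "z": -0.12, "ax": 0, "ay": 0, "az": 0}, {"hand": 0, "x": 0.05, "y": -0.1, "z": -0.14, "ax": 0, "ay": 0, "az": 0}, {"hand": 0, "x": 0.05, "y": -0.15, "z": -0.14, "ax": 0, "ay": 0, "az": 0}, {"hand": 0, "x": 0.05, "y": -0.18, "z": -0.14, "ax": 0, "ay": 0, "az": 0}, {"hand": 0, "x": 0.05, "y": -0.2, "z": -0.14, "ax": 0, "ay": 0, "az": 0}, {"hand": 0, "x": 0.05, "y": -0.2, "z": -0.14, "ax": 0, "ay": 0, "az": 0}])

```text
t: 18.27
tool_pos: [0.3397, -0.1586, 0.3641]
orientation: [2.277, 2.161, 0.001]
force: [0.6, -0.9, -0.2]
opening: 0.0005
gripper_force: 0.0
```

```bash
python3 -c "
from h import *
status()
im,d,p=cam('top'); c=cv2.resize(im[150:250,220:310],None,fx=5,fy=5,interpolation=cv2.INTER_CUBIC)
im2,d2,p2=cam('scene'); e=cv2.resize(im2[160:250,220:335],None,fx=3,fy=3,interpolation=cv2.INTER_CUBIC)
o=np.zeros((500,800,3),np.uint8); o[:500,:450]=c; o[:270,452:797]=e; cv2.imwrite('pics/fin.png',o)
v,u=np.mgrid[:384,:512]; W=(np.stack([(u-p['cx'])/p['fx'],-(v-p['cy'])/p['fy'],-np.ones(u.shape)],-1)*d[...,None])@rot(p).T+np.array(p['position'])
W=W[d>0]; j=(W[:,:2]-Jt)@JQ*1e3
for a in range(-50,60,15):
    m=(abs(j[:,0]-a)<7)&(abs(j[:,1]-68)<9); print(a,np.median(W[m,2])*1e3)
"
```

```text
t 18.27 jig tool [ -80.2 -132.8] tip z 178.1 yaw err -0.10 deg F(jig) [0.9 0.7] Fz -0.2 open 0.001
-50 37.22697222093308
-35 39.134601921411495
-20 39.19018463698576
-5 39.31219356989063
10 39.806836939070166
25 40.262035632405045
40 38.998662836694734
55 39.180970503974734
```

View pics/fin.png

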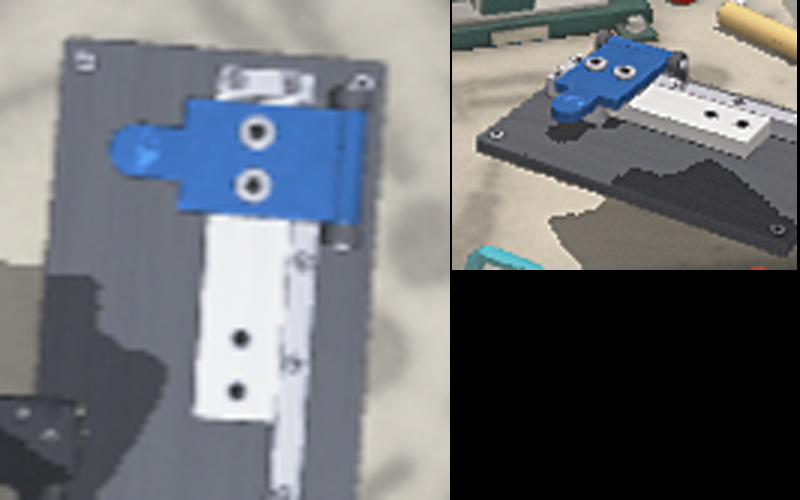

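The leaf is level at 39 mm along its whole length, so it is fully shut. The bar lies flush along the fence, and the arm is clear.

```bash
python3 -c "
from h import *
print(robot.close_job())"
```

```text
the job is handed in; nothing more can be done
None
```

I pushed the bar flush to the fence and slid it until it butted the end stop, then shut the leaf fully onto its rest; the brush and drift were not touched, and the job is handed in after about 18 s on the robot's clock.

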